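Walk the power supply into its charging cradle and shut the gate

TASK

Push the heavy orange power supply forward along the bench into the blue charging cradle and press it firmly and squarely home against the stop; it walks in by short pushes on its two black rear corner bumpers in turn. Never shove it harder than 30 N, keep off the fan guard between the bumpers, and do not tip it or disturb the other things on the bench. Then swing the yellow gate bar fully shut behind it, without forcing the bar against the supply, and let go.

Things in the scene. Friction and masses are not known exactly. Their poses are not given: they have to be found in the camera images.
- supply: Heavy orange power supply, flat-bottomed box 120 deep (x) by 180 wide (y) by 88 mm tall, 1.0 to 1.35 kg, too big to grasp; slides with 4.5 to 9 N. Origin: centre of its underside. Its +x points out of the flat leading face (60 mm ahead) that goes in first; the rear has a bumper at each corner. Pushing the left bumper also turns it clockwise from above, about a point some 40 mm right of centre.
- left_bumper (a point): Centre of the rear face of the left (+y of the supply) black rubber corner bumper, 60 mm behind, 75 mm to the left of and 41 mm above the supply's origin. The face is flat and upright, 30 mm wide and 70 mm tall.
- right_bumper (a point): The same on the right: 60 mm behind, 75 mm to the right of and 41 mm above the supply's origin.
- fan: Grey fan guard with round black fan in the middle of the supply's rear, 80 mm wide, 19 to 67 mm above the bench, standing 6 mm farther back than the bumper faces. Origin: its centre, 58 mm behind the supply's origin. Fragile: do not touch.
- cradle: Blue U-shaped charging cradle fixed to the bench, open to the robot. Its +x is the way the supply goes in, +y its left. Origin: on the bench, in the plane of the faces of the two stop pads, midway. Slippery plastic side walls, 40 mm tall, 14 thick: inner faces 94 mm left and right from 5 to 55 mm behind the origin (4 mm play each side), then flaring out 18 mm a side over 35 mm. No floor plate.
- stop: Rigid back wall of the cradle, 60 mm tall, with two black rubber stop pads 60 mm left and right of its middle. Origin: same as the cradle's. The supply is home when its leading face touches both pads: its origin then lies 60 mm behind the cradle's origin, axes parallel.
- gate (a joint): Hinge of the yellow gate bar on the cradle's left, rad: 0 is shut (end of travel: bar points to the cradle's right, 7 mm clear behind the left bumper of a supply that is home, its knob 5 mm clear), 1.57 points back to the robot, 2.4 (limit) far out to the left. It stays where left, swings with under 2 N at the knob. Bar 10 mm thick, 44 to 56 mm above the bench, ending 66 mm from the hinge axis.
- gate_knob (a point): Top of the red upright knob (14 mm thick, standing 54 to 88 mm above the bench) on the gate bar, 56 mm from the hinge axis.
- gate_hinge (a point): Hinge axis of the gate, upright, at the top of its post: 132 mm behind and 128 mm to the left of the cradle's origin, 44 mm above the bench; the hub on it is 26 mm across and its top 60 mm above the bench.
- wrench: steel wrench lying on the bench, bystander
- screwdriver: screwdriver lying on the bench, bystander
- tape_roll: blue tape roll, 90 mm across, 24 mm tall, bystander near the robot
- oil_bottle: yellow oil bottle, 190 mm tall, bystander beside or beyond the cradle
- bolt_jar: glass jar, 100 mm tall, bystander beside or beyond the cradle
- spray_can: red spray can, 190 mm tall, bystander beside or beyond the cradle
- mug: blue mug, 95 mm tall, bystander to the right
- carton: cardboard carton 100 x 150 x 80 mm, bystander to the left
Things that resemble listed ones, but are neither listed nor needed, are in the scene too. Leave any green look-alike of the supply alone.

How it is judged:
On the way, in this order (a step that is already met when the one before it is completed fails the run):
1. the supply is pressed home: within 3 mm of the stop, square, and bearing on the stop with more than 4 N (x of supply in the frame of cradle above -0.063 m and angle between the x axis of supply and the x axis of cradle, either way round below 0.035 rad and contact force between supply and stop above 4 N), for 0.2 s.
2. the gate bar is swung shut behind it (value of joint gate below 0.1 rad), for 0.2 s.
At the end, for the whole second after the job is handed in: The supply stands on the bench at rest in the cradle, within 3 mm of the stop and square to it within 0.035 rad, and the gate bar is shut (within 0.1 rad) (x of supply in the frame of cradle between -0.063 and -0.055 m and angle between the x axis of supply and the x axis of cradle, either way round below 0.035 rad and height (world z) of supply below 0.006 m and value of joint gate below 0.1 rad and linear speed of supply below 0.01 m/s); the robot touches nothing.
It fails at once if the robot pushes the supply with more than 30 N (contact force between any of the fingers, the arm and supply above 30 N).
It fails at once if the robot pushes on the fan guard (contact force between any of the fingers, the arm and fan above 1.5 N).
It fails at once if the supply is tipped (angle between supply's own z axis and vertical above 0.1 rad).
It fails at once if the gate bar is forced against the supply (contact force between gate and supply above 8 N).
It fails at once if a bystander is moved more than 20 mm (distance of any of wrench, screwdriver, tape_roll, oil_bottle, bolt_jar, spray_can, mug, carton from where it was at the start of the episode above 0.02 m).
It also fails if it takes over 72 s, if anything falls off the work surface, if the arm or the gripper's body presses on something with over 40 N, if the wrist force passes 120 N, or if a joint passes its speed limit or range.

ROBOT

A 7-joint arm with a two-finger parallel gripper is mounted at the origin on the work surface. World frame = base frame: x ahead of the robot, y to its left, z up, the work surface at z = 0. Lengths are in m, angles in rad, forces in N, time in s.
With the tool pointing down it reaches from about 0.4 to 0.85 m from the base axis. Payload 10.4 kg.
Tool frame: the origin (TCP) lies midway between the tips of the shut fingers; the grasp point (between the pads) lies 19 mm behind it; z points along the fingers, y is the line along which they close (so a half turn about z gives the same grasp; the last joint's range is limited). The gripper opens to 87 mm and grips with 3 to 60 N. Pads are 19 mm wide; open, the fingers measure 117 mm over their backs; the gripper's body (75 mm by 190 mm) begins 51 mm behind the grasp point.
Start: joints at [-0.023, 0.332, -0.065, 1.46, 0.022, 1.35, -0.088], TCP at [0.625, 0, 0.223] pointing down, gripper open.
Joint ranges: [-2.6, 2.6], [-0.5, 2.12], [-1.47, 1.34], [0.16, 2.42], [-1.27, 4.41], [0.06, 2.06], [-2.6, 2.6]. Speed limits (rad/s): [2.22, 2.22, 2.79, 2.79, 3.14, 3.14, 3.14].

INTERFACE

Orientations are given as a rotation vector (axis times angle).
In Python, from cell import r, eyes gives the robot as it stands.
- The arm moves only by the shell command python3 -m creep 'ROWS' [OPENING] [FORCE]. ROWS is JSON, a list of rows, each an object of numbers: "dx", "dy", "dz": the shift along the world's x, y, z in m; "ax", "ay", "az": the turn, a rotation vector about the world's x, y, z in rad. A call has 1 to 20 rows; each row is the pose to reach, as a shift and turn from the pose commanded when the call began; what a row does not reach only later rows make up. A row lasts 1/12 s, in which the tool goes at most 41.7 mm and 7.16 degrees, less where a joint would pass 70% of its speed; a pose out of reach is approached as far as the arm can. A call with a gripper value outside its range is refused whole. OPENING is the finger opening in m, from 0 to 0.087, set as the call begins (- or left out, the last holds). The fingers move at their own pace and stop on an object; FORCE is the grip in N (left out, the last holds). Time passes only in rows, so rows that repeat a pose let the fingers close. It gives the time, the measured TCP pose, the force, the opening and the grip force at its end, in the units of the state.
- r.state(): the state, without advancing time (a new reading comes with each control period).
- eyes.snapshot(name): name is "scene" or "side" or "wrist"; returns the picture (420x560x3 uint8, red, green, blue); there is no depth.
- eyes.get_calibration(name): a dict with "fx", "fy", "cx", "cy" (pixels), "k1" (the pictures are not rectified: a ray, as slopes to the right and down, at radius r is drawn at 1 + k1 r^2 times it, then the intrinsics apply), "rvec" (rotation vector, rad) and "tvec" (3), from world to camera coordinates, as OpenCV has them; the wrist camera has in their place "T_tool_cam" (4x4, takes a point from camera to tool coordinates, whose origin is the TCP and whose axes are the flange's). Camera axes: x right, y down, z forward; pixel columns grow to the right and rows downward; lengths in m; the calibration is good to about 2 mm. A picture is of the moment at which its call begins: read the wrist's pose just before it. get_calibration takes no time and is no camera call.
- r.hand_in(): hands the job in; it is judged then, once.
The state is a dict: "clock": time; "joints": joint angles; "joint_velocities": joint speeds; "joint_torque": joint torques, N m; "eef_pos": TCP position; "orientation": TCP orientation; "contact_force": force on the tool from outside, world axes, zero at the start; "torque": the same for the moment, N m; "finger_gap": finger opening in m; "grasp_force": force on a finger pad.
Only numpy, scipy, OpenCV 4.12 (cv2) and the standard library are available. Lean on these libraries where they do the work, as an engineer would, in place of code of your own. Each camera call takes 0.05 s, during which the arm holds its last target. There are 200 camera calls.

## Working session

There is one attempt and no reset: what is moved stays moved. The work goes in short steps, Python scripts to look and compute and a shell command to move; the robot and the scene stay as the last step left them, time stands still between calls to the robot, and variables do not carry over. Pictures are saved under pics/ and viewed, at most 10 in all, crops included, and the job is handed in when it is done.

```bash
ls; mkdir -p pics
python3 - <<'E'
from cell import r, eyes
import cv2, numpy as np
s=r.state(); print({k:np.round(v,3).tolist() for k,v in s.items()})
a=eyes.snapshot("scene"); b=eyes.snapshot("side")
cv2.imwrite("pics/scene.png",a[...,::-1]); cv2.imwrite("pics/side.png",b[...,::-1])
for n in("scene","side","wrist"):print(n,eyes.get_calibration(n))
E
```

```text
pics
{'clock': 0.0, 'joints': [-0.023, 0.333, -0.065, 1.461, 0.022, 1.35, -0.089], 'joint_velocities': [-0.0, 0.001, 0.0, 0.001, 0.002, 0.001, 0.0], 'joint_torque': [-0.0, -62.325, 0.024, -38.989, -0.061, 0.04, 0.0], 'eef_pos': [0.625, 0.0, 0.222], 'orientation': [-2.221, -2.221, 0.002], 'contact_force': [-0.478, 0.358, -0.514], 'torque': [0.018, 0.013, 0.033], 'grasp_force': 0.0, 'finger_gap': 0.087}
scene {'fx': 542.5239211687108, 'fy': 542.5239211687108, 'cx': 286.4397533111674, 'cy': 208.73405615323497, 'k1': -0.132031822871845, 'rvec': array([ 1.98630215,  1.5746275 , -0.58453524]), 'tvec': array([-0.11257936, -0.35329252,  1.77930969])}
side {'fx': 485.1583447986544, 'fy': 485.1583447986544, 'cx': 277.9283947532771, 'cy': 213.8622390880554, 'k1': -0.04959358863687076, 'rvec': array([ 0.34339423, -2.80373043,  1.18489272]), 'tvec': array([0.55376374, 0.1640291 , 1.21773843])}
wrist {'fx': 298.50721454859115, 'fy': 298.50721454859115, 'cx': 277.6472784792763, 'cy': 208.39580739700156, 'k1': -0.009902240480442208, 'T_tool_cam': array([[-1.31214984e-04, -9.56156911e-01, -2.92854818e-01,
         8.18452065e-02],
       [ 9.99999247e-01, -4.82813379e-04,  1.12830810e-03,
         2.16990755e-04],
       [-1.22023381e-03, -2.92854450e-01,  9.56156254e-01,
        -1.62052337e-01],
       [ 0.00000000e+00,  0.00000000e+00,  0.00000000e+00,
         1.00000000e+00]])}
```

View pics/scene.png

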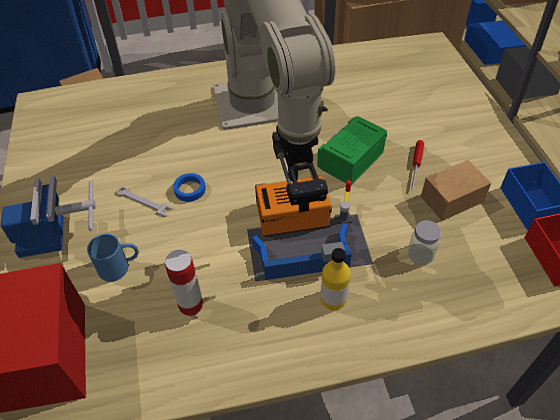

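View pics/side.png

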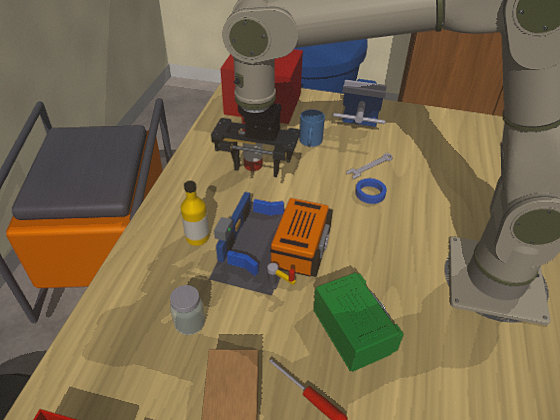

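Candidates for the supply: the orange box at scene (293,207) / side (302,235), and the green look-alike at scene (352,148) / side (357,318). An orange chair-like cart at side (70,250) is off the bench. I choose the orange box. The cradle is blue, at scene (300,255) / side (245,235). The gate knob is red, at scene (348,186) / side (292,272). The blue tape roll, vise, bins and mug are not the cradle.

```bash
cat > h.py <<'E'
from cell import r, eyes
import cv2, numpy as np
from scipy.spatial.transform import Rotation as R
def cam(n, st=None):
    c=eyes.get_calibration(n); K=np.array([[c['fx'],0,c['cx']],[0,c['fy'],c['cy']],[0,0,1]])
    if n=='wrist':
        T=np.eye(4); T[:3,:3]=R.from_rotvec(st['orientation']).as_matrix(); T[:3,3]=st['eef_pos']; T=T@c['T_tool_cam']
    else:
        M=R.from_rotvec(c['rvec']).as_matrix(); T=np.eye(4); T[:3,:3]=M.T; T[:3,3]=-M.T@c['tvec']
    return K,np.array([c['k1'],0,0,0]),T
def ray(C,uv):
    K,d,T=C; p=cv2.undistortPoints(np.array(uv,float).reshape(-1,1,2),K,d)[:,0]
    return T[:3,3],np.c_[p,np.ones(len(p))]@T[:3,:3].T
def plane(C,uv,z):
    o,d=ray(C,uv); return (o+d*((z-o[2])/d[:,2])[:,None])
def proj(C,P):
    K,d,T=C; M=T[:3,:3].T; return cv2.projectPoints(np.array(P,float).reshape(-1,1,3),cv2.Rodrigues(M)[0],-M@T[:3,3],K,d)[0][:,0]
def hsv(im): return cv2.cvtColor(im,cv2.COLOR_RGB2HSV)
E
python3 - <<'E'
from h import *
st=r.state(); w=eyes.snapshot('wrist'); np.save('w.npy',w); cv2.imwrite('pics/wrist.png',w[...,::-1])
b=cv2.imread('pics/side.png'); cv2.imwrite('pics/sidecrop.png',cv2.resize(b[185:305,200:350],None,fx=5,fy=5,interpolation=cv2.INTER_CUBIC))
C=cam('side'); print(plane(C,[(288,200),(331,206),(318,253),(273,243)],.088).round(3))
print(plane(C,[(292,266)],.088).round(3),plane(C,[(272,268)],.06).round(3))
print(cam('wrist',st)[2].round(3))
E
```

```text
[[ 0.558 -0.06   0.088]
 [ 0.444 -0.065  0.088]
 [ 0.448  0.104  0.088]
 [ 0.559  0.099  0.088]]
[[0.499 0.158 0.088]] [[0.548 0.153 0.06 ]]
[[ 1.    -0.    -0.     0.625]
 [-0.    -0.956 -0.293  0.082]
 [-0.     0.293 -0.956  0.384]
 [ 0.     0.     0.     1.   ]]
```

View pics/sidecrop.png

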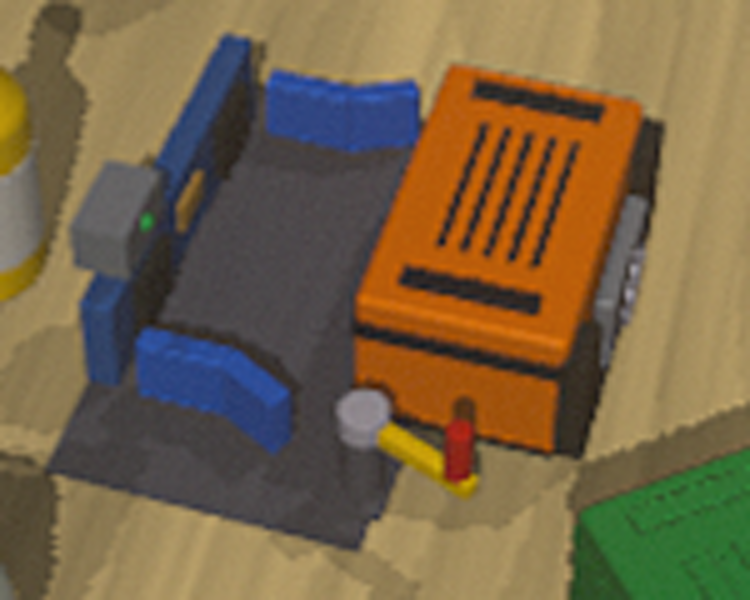

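View pics/wrist.png

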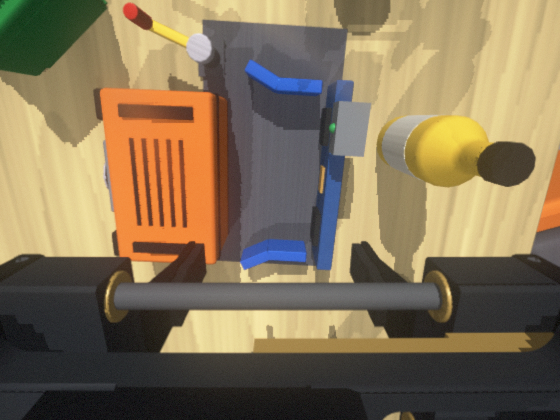

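The side crop shows the orange box with its black bumpers and fan facing the robot. The cradle is ahead of it, and the gate's yellow bar runs from hub (363,415) to knob (458,440). In the wrist picture the supply top spans about (103,90)–(220,262), the cradle walls are at (285,80) and (275,253), and the back wall is at (335,175). The hub is at (200,47) and the knob at (130,12).

Run:
```python
from h import *
st=r.state(); w=np.load('w.npy'); H=hsv(w); C=cam('wrist',st); S=cam('side')
big=cv2.resize(w[0:280,85:375],None,fx=2.1,fy=2.1,interpolation=cv2.INTER_CUBIC); cv2.imwrite('pics/wcrop.png',big[...,::-1])
o=cv2.inRange(H,(5,180,90),(18,255,255)); o[:,300:]=0
c=max(cv2.findContours(o,0,2)[0],key=cv2.contourArea); print('orange',cv2.approxPolyDP(c,4,True)[:,0].tolist(),cv2.minAreaRect(c))
b=cv2.inRange(H,(105,150,40),(125,255,255)); b[270:]=0; b[:,:232]=0; b[:,375:]=0
for c in cv2.findContours(b,0,2)[0]:
    if cv2.contourArea(c)>80: print('blue',cv2.contourArea(c),cv2.approxPolyDP(c,2,True)[:,0].tolist())
print('hub',plane(C,[(200,47)],.06).round(3),'knob',plane(C,[(128,11)],.088).round(3))
print('side hub',plane(S,[(200+365/5,185+408/5)],.06).round(3),'knob',plane(S,[(200+458/5,185+425/5)],.088).round(3))
print('supply top wrist',plane(C,[(103,90),(217,92),(219,262),(118,258)],.088).round(3))
print('side',plane(S,np.array([(452,67),(640,100),(567,352),(357,305)])/5+[200,185],.088).round(3))
print('side Rwall z0',plane(S,np.array([(268,138),(350,150),(418,148)])/5+[200,185],0).round(3),'top',plane(S,np.array([(270,80),(350,93),(415,86)])/5+[200,185],.04).round(3))
```

```text
orange [[102, 89], [120, 256], [171, 262], [178, 255], [134, 253], [131, 243], [193, 240], [204, 244], [206, 262], [214, 262], [218, 187], [212, 94]] ((159.95570373535156, 175.90402221679688), (176.9595184326172, 115.42769622802734), 88.40885925292969)
blue 1153.0 [[241, 262], [247, 267], [268, 259], [304, 261], [304, 245], [302, 241], [266, 240], [244, 251], [243, 255], [248, 256]]
blue 1107.0 [[245, 69], [252, 77], [277, 92], [317, 94], [321, 91], [320, 80], [280, 78], [251, 60]]
hub [[0.549 0.148 0.06 ]] knob [[0.495 0.17  0.088]]
side hub [[0.547 0.149 0.06 ]] knob [[0.498 0.17  0.088]]
supply top wrist [[ 0.463  0.106  0.088]
 [ 0.569  0.104  0.088]
 [ 0.561 -0.07   0.088]
 [ 0.45  -0.066  0.088]]
side [[ 0.553 -0.067  0.088]
 [ 0.452 -0.067  0.088]
 [ 0.457  0.114  0.088]
 [ 0.561  0.11   0.088]]
side Rwall z0 [[ 0.66  -0.078  0.   ]
 [ 0.612 -0.08   0.   ]
 [ 0.575 -0.091  0.   ]] top [[ 0.659 -0.083  0.04 ]
 [ 0.613 -0.084  0.04 ]
 [ 0.58  -0.099  0.04 ]]
```

View pics/wcrop.png

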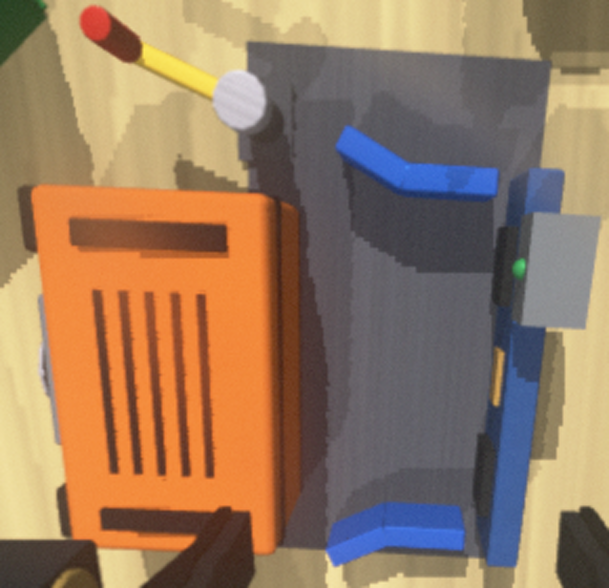

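Run:
```python
from h import *
st=r.state(); C=cam('wrist',st); S=cam('side')
f=lambda p,z: plane(C,np.array(p)/2.1+[85,0],z)[:,:2]
L=f([(404,191),(497,198)],.04); Rr=f([(385,523),(463,527)],.04)
W=f([(513,170),(478,565)],.06); P=f([(497,228),(493,305),(479,435),(475,495)],.05)
print('L',L.round(3),'R',Rr.round(3),'Wall',W.round(3),'pads',P.round(3))
hub=f([(239,100)],.06)[0]; knob=f([(96,20)],.088)[0]; hub2=np.array([.547,.149]); 
k=(L[0]-Rr[0]); print('width',np.linalg.norm(k)*np.cos(0),'yaws',np.degrees([np.arctan2(-k[0],k[1]),np.arctan2(*(L[1]-L[0])[::-1]),np.arctan2(*(Rr[1]-Rr[0])[::-1]),np.arctan2(-(W[0]-W[1])[0],(W[0]-W[1])[1])]))
print(hub,knob,np.linalg.norm(hub-knob))
for yaw in (-4,-6,-8):
  t=np.radians(yaw); M=np.array([[np.cos(t),-np.sin(t)],[np.sin(t),np.cos(t)]])
  a=(L[0]+Rr[0])/2-M@[-.055,0]; b=(L[1]+Rr[1])/2-M@[-.005,0]; c=hub-M@[-.132,.128]
  print(yaw,a.round(4),b.round(4),c.round(4))
T=f([(37,187),(275,192),(277,552),(75,545)],.088); print('top',T.round(3), T.mean(0)); 
d=T[0]-T[3];e=T[1]-T[2]; print(np.degrees([np.arctan2(-d[0],d[1]),np.arctan2(-e[0],e[1])]))
```

```text
L [[0.625 0.109]
 [0.673 0.105]] R [[ 0.613 -0.077]
 [ 0.66  -0.08 ]] Wall [[ 0.677  0.117]
 [ 0.668 -0.094]] pads [[ 0.672  0.091]
 [ 0.671  0.052]
 [ 0.667 -0.019]
 [ 0.666 -0.055]]
width 0.18614459005590334 yaws [-3.52488394 -4.0030754  -3.22157393 -2.60473375]
[0.54811128 0.14697603] [0.49788732 0.1713752 ] 0.05583694769891041
-4 [0.674  0.0121] [0.6715 0.0126] [0.6709 0.0101]
-6 [0.6739 0.0101] [0.6715 0.0124] [0.666  0.0059]
-8 [0.6736 0.0082] [0.6714 0.0122] [0.661  0.0019]
top [[ 0.463  0.107]
 [ 0.568  0.105]
 [ 0.558 -0.071]
 [ 0.453 -0.068]] [0.5104682  0.01819785]
[-3.24214377 -3.10889439]
```

Estimates: cradle origin (0.672, 0.012) with yaw −3.5°. The supply origin is about (0.503, 0.020) with yaw about −3°, so it has roughly 110 mm to travel. The gate is at about 1.97 rad. First I go behind the right bumper with the fingers shut.

```bash
python3 -m creep '[{"dx":-0.04,"dy":-0.01},{"dx":-0.08,"dy":-0.02,"ay":-0.08},{"dx":-0.12,"dy":-0.03,"ay":-0.17},{"dx":-0.16,"dy":-0.04,"ay":-0.17},{"dx":-0.2,"dy":-0.05,"ay":-0.17},{"dx":-0.23,"dy":-0.05,"ay":-0.17},{"dx":-0.23,"dy":-0.05,"dz":-0.03,"ay":-0.17},{"dx":-0.23,"dy":-0.05,"dz":-0.06,"ay":-0.17},{"dx":-0.23,"dy":-0.05,"dz":-0.08,"ay":-0.17},{"dx":-0.23,"dy":-0.05,"dz":-0.08,"ay":-0.17}]' 0 10
python3 - <<'E'
from h import *
s=r.state(); print({k:np.round(s[k],3).tolist() for k in('joints','eef_pos','orientation','finger_gap','contact_force')})
a=eyes.snapshot("side");cv2.imwrite('pics/s2.png',a[...,::-1])
E
```

```text
{'joints': [-0.023, 0.333, -0.065, 1.461, 0.022, 1.35, -0.088], 'eef_pos': [0.625, 0.0, 0.222], 'orientation': [-2.221, -2.221, 0.001], 'finger_gap': 0.087, 'contact_force': [0.24, -0.221, 0.419]}$[0]: bad value
```

```bash
python3 -m creep '[{"dx":-0.04,"dy":-0.01,"dz":0,"ax":0,"ay":0,"az":0},{"dx":-0.08,"dy":-0.02,"dz":0,"ax":0,"ay":-0.08,"az":0},{"dx":-0.12,"dy":-0.03,"dz":0,"ax":0,"ay":-0.17,"az":0},{"dx":-0.16,"dy":-0.04,"dz":0,"ax":0,"ay":-0.17,"az":0},{"dx":-0.2,"dy":-0.05,"dz":0,"ax":0,"ay":-0.17,"az":0},{"dx":-0.23,"dy":-0.05,"dz":0,"ax":0,"ay":-0.17,"az":0},{"dx":-0.23,"dy":-0.05,"dz":-0.03,"ax":0,"ay":-0.17,"az":0},{"dx":-0.23,"dy":-0.05,"dz":-0.06,"ax":0,"ay":-0.17,"az":0},{"dx":-0.23,"dy":-0.05,"dz":-0.08,"ax":0,"ay":-0.17,"az":0},{"dx":-0.23,"dy":-0.05,"dz":-0.08,"ax":0,"ay":-0.17,"az":0}]' 0 10
python3 - <<'E'
from h import *
s=r.state(); print({k:np.round(s[k],3).tolist() for k in('joints','eef_pos','orientation','finger_gap','contact_force')})
E
```

```text
clock: 1.03
eef_pos: [0.3924, -0.05, 0.1392]
orientation: [2.136, 2.135, 0.177]
contact_force: [-0.2, -0.5, -0.7]
finger_gap: 0.028
grasp_force: 0.0
{'joints': [0.066, -0.242, -0.046, 2.25, -0.018, 0.968, 0.028], 'eef_pos': [0.392, -0.05, 0.139], 'orientation': [2.136, 2.135, 0.177], 'finger_gap': 0.028, 'contact_force': [-0.229, -0.471, -0.723]}
```

```bash
python3 -m creep '[{"dx":0,"dy":0,"dz":-0.03,"ax":0,"ay":0,"az":0},{"dx":0,"dy":0,"dz":-0.06,"ax":0,"ay":0,"az":0},{"dx":0,"dy":0,"dz":-0.09,"ax":0,"ay":0,"az":0},{"dx":0,"dy":0,"dz":-0.104,"ax":0,"ay":0,"az":0},{"dx":0,"dy":0,"dz":-0.104,"ax":0,"ay":0,"az":0}]'
python3 - <<'E'
from h import *
s=r.state(); print({k:np.round(s[k],3).tolist() for k in('joints','eef_pos','orientation')})
a=eyes.snapshot("side");w=eyes.snapshot('wrist'); cv2.imwrite('pics/s2.png',np.hstack([cv2.resize(a[150:330,180:400],(440,360)),cv2.resize(w,(360,270)).repeat(1,0) if 0 else cv2.copyMakeBorder(cv2.resize(w,(360,270)),0,90,0,0,0)])[...,::-1])
E
```

```text
clock: 1.45
eef_pos: [0.3935, -0.0499, 0.0366]
orientation: [2.135, 2.135, 0.177]
contact_force: [-2.1, 0.1, 0.8]
finger_gap: 0.002
grasp_force: 0.0
{'joints': [0.062, -0.072, -0.048, 2.359, -0.009, 0.688, 0.021], 'eef_pos': [0.394, -0.05, 0.037], 'orientation': [2.135, 2.135, 0.177]}
```

View pics/s2.png

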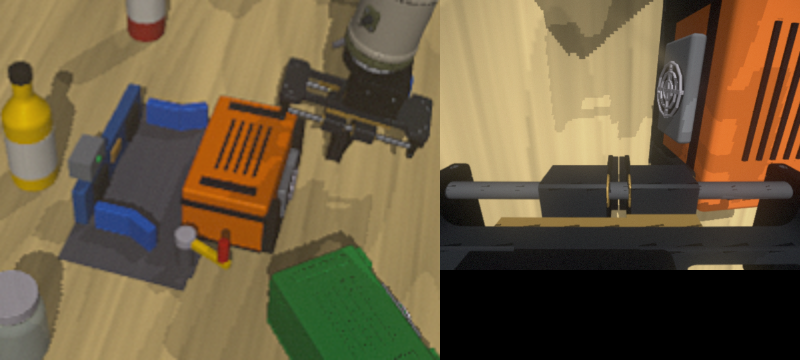

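The side crop shows the gripper behind the right bumper, around (335,140). The wrist view shows the fan guard at (680,90), clear of the fingers at (618,185). Now I feel for contact.

```bash
python3 -m creep '[{"dx":0.005,"dy":0,"dz":0,"ax":0,"ay":0,"az":0},{"dx":0.01,"dy":0,"dz":0,"ax":0,"ay":0,"az":0},{"dx":0.015,"dy":0,"dz":0,"ax":0,"ay":0,"az":0}]';python3 -m creep '[{"dx":0.005,"dy":0,"dz":0,"ax":0,"ay":0,"az":0},{"dx":0.01,"dy":0,"dz":0,"ax":0,"ay":0,"az":0}]';python3 -m creep '[{"dx":0.005,"dy":0,"dz":0,"ax":0,"ay":0,"az":0},{"dx":0.01,"dy":0,"dz":0,"ax":0,"ay":0,"az":0}]'
```

```text
clock: 1.8
eef_pos: [0.4118, -0.05, 0.04]
orientation: [2.131, 2.131, 0.184]
contact_force: [-0.7, 0.4, -0.5]
finger_gap: 0.0007
grasp_force: 0.0
clock: 1.97
eef_pos: [0.421, -0.05, 0.0391]
orientation: [2.132, 2.132, 0.183]
contact_force: [0.4, 0.3, -0.5]
finger_gap: 0.0006
grasp_force: 0.0
clock: 2.13
eef_pos: [0.43, -0.0501, 0.0384]
orientation: [2.133, 2.133, 0.18]
contact_force: [-7.2, -2.2, 5.5]
finger_gap: 0.0004
grasp_force: 3.8
```

```bash
python3 -m creep '[{"dx":0.004,"dy":0,"dz":0,"ax":0,"ay":0,"az":0},{"dx":0.008,"dy":0,"dz":0,"ax":0,"ay":0,"az":0},{"dx":0.01,"dy":0,"dz":0,"ax":0,"ay":0,"az":0}]'; python3 -m creep '[{"dx":-0.02,"dy":0,"dz":0,"ax":0,"ay":0,"az":0},{"dx":-0.036,"dy":0,"dz":0,"ax":0,"ay":0,"az":0},{"dx":-0.036,"dy":0.04,"dz":0,"ax":0,"ay":0,"az":0},{"dx":-0.036,"dy":0.08,"dz":0,"ax":0,"ay":0,"az":0},{"dx":-0.036,"dy":0.12,"dz":0,"ax":0,"ay":0,"az":0},{"dx":-0.036,"dy":0.14,"dz":0,"ax":0,"ay":0,"az":0},{"dx":-0.03,"dy":0.14,"dz":0,"ax":0,"ay":0,"az":0},{"dx":-0.02,"dy":0.14,"dz":0,"ax":0,"ay":0,"az":0}]'
python3 -m creep '[{"dx":0.004,"dy":0,"dz":0,"ax":0,"ay":0,"az":0},{"dx":0.008,"dy":0,"dz":0,"ax":0,"ay":0,"az":0},{"dx":0.012,"dy":0,"dz":0,"ax":0,"ay":0,"az":0}]'
python3 -m creep '[{"dx":0.005,"dy":0,"dz":0,"ax":0,"ay":0,"az":0},{"dx":0.01,"dy":0,"dz":0,"ax":0,"ay":0,"az":0}]'
```

```text
clock: 2.38
eef_pos: [0.4387, -0.0507, 0.0377]
orientation: [2.135, 2.134, 0.177]
contact_force: [-8.7, -3.9, 4.6]
finger_gap: 0.0002
grasp_force: 4.1
clock: 3.05
eef_pos: [0.42, 0.0911, 0.0385]
orientation: [2.129, 2.136, 0.182]
contact_force: [0.1, 0.2, 0.8]
finger_gap: 0.0007
grasp_force: 0.0
clock: 3.3
eef_pos: [0.4325, 0.0889, 0.0384]
orientation: [2.135, 2.131, 0.181]
contact_force: [0.6, -0.5, 0.1]
finger_gap: 0.0004
grasp_force: 0.0
clock: 3.47
eef_pos: [0.4412, 0.0898, 0.0381]
orientation: [2.135, 2.133, 0.179]
contact_force: [-8.6, 4.9, 5.9]
finger_gap: 0.0005
grasp_force: 4.5
```

```bash
python3 -m creep '[{"dx":0.005,"dy":0,"dz":0,"ax":0,"ay":0,"az":0},{"dx":0.01,"dy":0,"dz":0,"ax":0,"ay":0,"az":0},{"dx":0.014,"dy":0,"dz":0,"ax":0,"ay":0,"az":0}]'; python3 -m creep '[{"dx":-0.02,"dy":0,"dz":0,"ax":0,"ay":0,"az":0},{"dx":-0.036,"dy":0,"dz":0,"ax":0,"ay":0,"az":0},{"dx":-0.036,"dy":-0.04,"dz":0,"ax":0,"ay":0,"az":0},{"dx":-0.036,"dy":-0.08,"dz":0,"ax":0,"ay":0,"az":0},{"dx":-0.036,"dy":-0.12,"dz":0,"ax":0,"ay":0,"az":0},{"dx":-0.036,"dy":-0.14,"dz":0,"ax":0,"ay":0,"az":0},{"dx":-0.032,"dy":-0.14,"dz":0,"ax":0,"ay":0,"az":0},{"dx":-0.026,"dy":-0.14,"dz":0,"ax":0,"ay":0,"az":0},{"dx":-0.02,"dy":-0.14,"dz":0,"ax":0,"ay":0,"az":0}]'
python3 -m creep '[{"dx":0.005,"dy":0,"dz":0,"ax":0,"ay":0,"az":0},{"dx":0.01,"dy":0,"dz":0,"ax":0,"ay":0,"az":0},{"dx":0.015,"dy":0,"dz":0,"ax":0,"ay":0,"az":0},{"dx":0.02,"dy":0,"dz":0,"ax":0,"ay":0,"az":0}]'
```

```text
clock: 3.72
eef_pos: [0.455, 0.0903, 0.038]
orientation: [2.134, 2.134, 0.179]
contact_force: [-7.1, 3.9, 3.6]
finger_gap: 0.0001
grasp_force: 4.0
clock: 4.47
eef_pos: [0.4367, -0.0498, 0.0387]
orientation: [2.133, 2.132, 0.182]
contact_force: [0.2, -0.1, 0.7]
finger_gap: 0.0002
grasp_force: 0.0
clock: 4.8
eef_pos: [0.4546, -0.0498, 0.0376]
orientation: [2.134, 2.136, 0.177]
contact_force: [-8.8, -3.6, 4.6]
finger_gap: 0.0005
grasp_force: 3.7
```

Run:
```python
from h import *
S=cam('side');im=eyes.snapshot('side');np.save('s3.npy',im)
cv2.imwrite('pics/s3.png',cv2.resize(im[185:305,200:350],None,fx=4,fy=4,interpolation=cv2.INTER_CUBIC)[...,::-1])
```

```text
(no output)
```

View pics/s3.png

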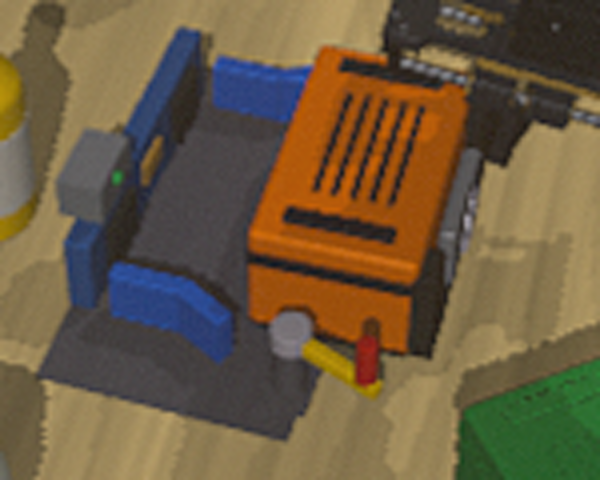

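The crop shows the supply at the flare mouth, slightly counter-clockwise, with its front-left top corner at crop (250,238) and clear of the gate hub at (290,330). I continue alternating.

```bash
python3 -m creep '[{"dx":-0.02,"dy":0,"dz":0,"ax":0,"ay":0,"az":0},{"dx":-0.03,"dy":0,"dz":0,"ax":0,"ay":0,"az":0},{"dx":-0.03,"dy":0.04,"dz":0,"ax":0,"ay":0,"az":0},{"dx":-0.03,"dy":0.08,"dz":0,"ax":0,"ay":0,"az":0},{"dx":-0.03,"dy":0.12,"dz":0,"ax":0,"ay":0,"az":0},{"dx":-0.03,"dy":0.14,"dz":0,"ax":0,"ay":0,"az":0},{"dx":-0.02,"dy":0.14,"dz":0,"ax":0,"ay":0,"az":0},{"dx":-0.012,"dy":0.14,"dz":0,"ax":0,"ay":0,"az":0},{"dx":-0.007,"dy":0.14,"dz":0,"ax":0,"ay":0,"az":0},{"dx":-0.002,"dy":0.14,"dz":0,"ax":0,"ay":0,"az":0},{"dx":0.003,"dy":0.14,"dz":0,"ax":0,"ay":0,"az":0},{"dx":0.008,"dy":0.14,"dz":0,"ax":0,"ay":0,"az":0},{"dx":0.013,"dy":0.14,"dz":0,"ax":0,"ay":0,"az":0},{"dx":0.018,"dy":0.14,"dz":0,"ax":0,"ay":0,"az":0}]'
python3 -m creep '[{"dx":-0.02,"dy":0,"dz":0,"ax":0,"ay":0,"az":0},{"dx":-0.036,"dy":0,"dz":0,"ax":0,"ay":0,"az":0},{"dx":-0.036,"dy":-0.04,"dz":0,"ax":0,"ay":0,"az":0},{"dx":-0.036,"dy":-0.08,"dz":0,"ax":0,"ay":0,"az":0},{"dx":-0.036,"dy":-0.12,"dz":0,"ax":0,"ay":0,"az":0},{"dx":-0.036,"dy":-0.14,"dz":0,"ax":0,"ay":0,"az":0},{"dx":-0.03,"dy":-0.14,"dz":0,"ax":0,"ay":0,"az":0},{"dx":-0.025,"dy":-0.14,"dz":0,"ax":0,"ay":0,"az":0},{"dx":-0.02,"dy":-0.14,"dz":0,"ax":0,"ay":0,"az":0},{"dx":-0.015,"dy":-0.14,"dz":0,"ax":0,"ay":0,"az":0},{"dx":-0.01,"dy":-0.14,"dz":0,"ax":0,"ay":0,"az":0},{"dx":-0.005,"dy":-0.14,"dz":0,"ax":0,"ay":0,"az":0},{"dx":-0.002,"dy":-0.14,"dz":0,"ax":0,"ay":0,"az":0}]'
cat > m.py <<'E'
from h import *
S=cam('side');im=eyes.snapshot('side');o=cv2.inRange(hsv(im),(5,180,60),(18,255,255));o[:,:220]=0;o[:180]=0;o[310:]=0
c=max(cv2.findContours(o,0,2)[0],key=cv2.contourArea)[:,0].astype(float)
# extreme corners of top face: front-left, front-right, rear-right
P=c@np.array([[1,0]]).T
fr=c[np.argmin(c@[.35,1.])]; fl=c[np.argmin(c@[1.,.05])]
print('fr,fl px',fr,fl); p=plane(S,[fr,fl],.088)[:,:2]; t=np.radians(-3.5); M=np.array([[np.cos(t),-np.sin(t)],[np.sin(t),np.cos(t)]])
q=(p-[.672,.012])@M; d=q[1]-q[0]; print('FR,FL in cradle',q.round(4),'yaw rel deg',np.degrees(np.arctan2(-d[0],d[1])).round(1),len(c))
E
python3 m.py
```

```text
clock: 6.02
eef_pos: [0.4728, 0.09, 0.0379]
orientation: [2.135, 2.134, 0.179]
contact_force: [-8.0, 4.5, 3.7]
finger_gap: 0.0003
grasp_force: 4.2
clock: 7.1
eef_pos: [0.471, -0.0497, 0.0377]
orientation: [2.133, 2.135, 0.178]
contact_force: [-6.6, -3.8, 2.0]
finger_gap: 0.0004
grasp_force: 3.3
fr,fl px [276. 195.] [255. 240.]
FR,FL in cradle [[-0.0732 -0.0875]
 [-0.073   0.0845]] yaw rel deg -0.0 134
```

```bash
python3 -m creep '[{"dx":-0.012,"dy":0,"dz":0,"ax":0,"ay":0,"az":0},{"dx":-0.024,"dy":0,"dz":0,"ax":0,"ay":0,"az":0},{"dx":-0.024,"dy":0.04,"dz":0,"ax":0,"ay":0,"az":0},{"dx":-0.024,"dy":0.08,"dz":0,"ax":0,"ay":0,"az":0},{"dx":-0.024,"dy":0.12,"dz":0,"ax":0,"ay":0,"az":0},{"dx":-0.024,"dy":0.14,"dz":0,"ax":0,"ay":0,"az":0},{"dx":-0.014,"dy":0.14,"dz":0,"ax":0,"ay":0,"az":0},{"dx":-0.009,"dy":0.14,"dz":0,"ax":0,"ay":0,"az":0},{"dx":-0.004,"dy":0.14,"dz":0,"ax":0,"ay":0,"az":0},{"dx":0.001,"dy":0.14,"dz":0,"ax":0,"ay":0,"az":0},{"dx":0.006,"dy":0.14,"dz":0,"ax":0,"ay":0,"az":0},{"dx":0.011,"dy":0.14,"dz":0,"ax":0,"ay":0,"az":0},{"dx":0.015,"dy":0.14,"dz":0,"ax":0,"ay":0,"az":0}]'
python3 -m creep '[{"dx":-0.02,"dy":0,"dz":0,"ax":0,"ay":0,"az":0},{"dx":-0.036,"dy":0,"dz":0,"ax":0,"ay":0,"az":0},{"dx":-0.036,"dy":-0.04,"dz":0,"ax":0,"ay":0,"az":0},{"dx":-0.036,"dy":-0.08,"dz":0,"ax":0,"ay":0,"az":0},{"dx":-0.036,"dy":-0.12,"dz":0,"ax":0,"ay":0,"az":0},{"dx":-0.036,"dy":-0.14,"dz":0,"ax":0,"ay":0,"az":0},{"dx":-0.03,"dy":-0.14,"dz":0,"ax":0,"ay":0,"az":0},{"dx":-0.025,"dy":-0.14,"dz":0,"ax":0,"ay":0,"az":0},{"dx":-0.02,"dy":-0.14,"dz":0,"ax":0,"ay":0,"az":0},{"dx":-0.015,"dy":-0.14,"dz":0,"ax":0,"ay":0,"az":0},{"dx":-0.01,"dy":-0.14,"dz":0,"ax":0,"ay":0,"az":0},{"dx":-0.005,"dy":-0.14,"dz":0,"ax":0,"ay":0,"az":0},{"dx":-0.001,"dy":-0.14,"dz":0,"ax":0,"ay":0,"az":0}]'
python3 m.py
```

```text
clock: 8.23
eef_pos: [0.486, 0.0899, 0.0379]
orientation: [2.135, 2.134, 0.179]
contact_force: [-8.5, 4.5, 5.0]
finger_gap: 0.0003
grasp_force: 4.3
clock: 9.32
eef_pos: [0.4848, -0.0499, 0.0376]
orientation: [2.134, 2.135, 0.177]
contact_force: [-7.3, -4.2, 4.1]
finger_gap: 0.0003
grasp_force: 3.8
fr,fl px [269. 195.] [250. 240.]
FR,FL in cradle [[-0.0553 -0.0817]
 [-0.0615  0.0882]] yaw rel deg 2.1 129
```

```bash
python3 -m creep '[{"dx":-0.012,"dy":0,"dz":0,"ax":0,"ay":0,"az":0},{"dx":-0.024,"dy":0,"dz":0,"ax":0,"ay":0,"az":0},{"dx":-0.024,"dy":0.04,"dz":0,"ax":0,"ay":0,"az":0},{"dx":-0.024,"dy":0.08,"dz":0,"ax":0,"ay":0,"az":0},{"dx":-0.024,"dy":0.12,"dz":0,"ax":0,"ay":0,"az":0},{"dx":-0.024,"dy":0.14,"dz":0,"ax":0,"ay":0,"az":0},{"dx":-0.014,"dy":0.14,"dz":0,"ax":0,"ay":0,"az":0},{"dx":-0.009,"dy":0.14,"dz":0,"ax":0,"ay":0,"az":0},{"dx":-0.004,"dy":0.14,"dz":0,"ax":0,"ay":0,"az":0},{"dx":0.001,"dy":0.14,"dz":0,"ax":0,"ay":0,"az":0},{"dx":0.006,"dy":0.14,"dz":0,"ax":0,"ay":0,"az":0},{"dx":0.011,"dy":0.14,"dz":0,"ax":0,"ay":0,"az":0},{"dx":0.015,"dy":0.14,"dz":0,"ax":0,"ay":0,"az":0}]'
python3 -m creep '[{"dx":-0.02,"dy":0,"dz":0,"ax":0,"ay":0,"az":0},{"dx":-0.036,"dy":0,"dz":0,"ax":0,"ay":0,"az":0},{"dx":-0.036,"dy":-0.04,"dz":0,"ax":0,"ay":0,"az":0},{"dx":-0.036,"dy":-0.08,"dz":0,"ax":0,"ay":0,"az":0},{"dx":-0.036,"dy":-0.12,"dz":0,"ax":0,"ay":0,"az":0},{"dx":-0.036,"dy":-0.14,"dz":0,"ax":0,"ay":0,"az":0},{"dx":-0.03,"dy":-0.14,"dz":0,"ax":0,"ay":0,"az":0},{"dx":-0.025,"dy":-0.14,"dz":0,"ax":0,"ay":0,"az":0},{"dx":-0.02,"dy":-0.14,"dz":0,"ax":0,"ay":0,"az":0},{"dx":-0.015,"dy":-0.14,"dz":0,"ax":0,"ay":0,"az":0},{"dx":-0.01,"dy":-0.14,"dz":0,"ax":0,"ay":0,"az":0},{"dx":-0.005,"dy":-0.14,"dz":0,"ax":0,"ay":0,"az":0},{"dx":-0.002,"dy":-0.14,"dz":0,"ax":0,"ay":0,"az":0}]'
python3 m.py
```

```text
clock: 10.45
eef_pos: [0.4994, 0.0903, 0.0378]
orientation: [2.136, 2.135, 0.178]
contact_force: [-16.0, 8.0, 9.6]
finger_gap: 0.0006
grasp_force: 8.3
clock: 11.53
eef_pos: [0.498, -0.0498, 0.0377]
orientation: [2.134, 2.135, 0.177]
contact_force: [-7.1, -3.4, 3.6]
finger_gap: 0.0007
grasp_force: 3.7
fr,fl px [265. 194.] [245. 239.]
FR,FL in cradle [[-0.0439 -0.0822]
 [-0.0488  0.0888]] yaw rel deg 1.6 128
```

```bash
python3 -m creep '[{"dx":-0.012,"dy":0,"dz":0,"ax":0,"ay":0,"az":0},{"dx":-0.02,"dy":0,"dz":0,"ax":0,"ay":0,"az":0},{"dx":-0.02,"dy":0.04,"dz":0,"ax":0,"ay":0,"az":0},{"dx":-0.02,"dy":0.08,"dz":0,"ax":0,"ay":0,"az":0},{"dx":-0.02,"dy":0.12,"dz":0,"ax":0,"ay":0,"az":0},{"dx":-0.02,"dy":0.14,"dz":0,"ax":0,"ay":0,"az":0},{"dx":-0.012,"dy":0.14,"dz":0,"ax":0,"ay":0,"az":0},{"dx":-0.008,"dy":0.14,"dz":0,"ax":0,"ay":0,"az":0},{"dx":-0.004,"dy":0.14,"dz":0,"ax":0,"ay":0,"az":0},{"dx":0,"dy":0.14,"dz":0,"ax":0,"ay":0,"az":0}]'
python3 -m creep '[{"dx":0.003,"dy":0,"dz":0,"ax":0,"ay":0,"az":0},{"dx":0.006,"dy":0,"dz":0,"ax":0,"ay":0,"az":0}]'
python3 -m creep '[{"dx":0.003,"dy":0,"dz":0,"ax":0,"ay":0,"az":0}]'; python3 m.py
```

```text
clock: 12.42
eef_pos: [0.4994, 0.0888, 0.0385]
orientation: [2.134, 2.131, 0.181]
contact_force: [-0.6, -1.1, -0.4]
finger_gap: 0.0008
grasp_force: 0.0
clock: 12.58
eef_pos: [0.5039, 0.0892, 0.038]
orientation: [2.136, 2.133, 0.178]
contact_force: [-9.3, 2.8, 6.7]
finger_gap: 0.0001
grasp_force: 4.6
clock: 12.67
eef_pos: [0.5066, 0.0897, 0.0379]
orientation: [2.135, 2.133, 0.178]
contact_force: [-8.6, 4.4, 5.6]
finger_gap: 0.0002
grasp_force: 4.4
fr,fl px [264. 194.] [243. 238.]
FR,FL in cradle [[-0.0413 -0.0814]
 [-0.043   0.0872]] yaw rel deg 0.6 197
```

```bash
python3 -m creep '[{"dx":0.003,"dy":0,"dz":0,"ax":0,"ay":0,"az":0},{"dx":0.005,"dy":0,"dz":0,"ax":0,"ay":0,"az":0}]'
python3 -m creep '[{"dx":-0.016,"dy":0,"dz":0,"ax":0,"ay":0,"az":0},{"dx":-0.03,"dy":0,"dz":0,"ax":0,"ay":0,"az":0},{"dx":-0.03,"dy":-0.04,"dz":0,"ax":0,"ay":0,"az":0},{"dx":-0.03,"dy":-0.08,"dz":0,"ax":0,"ay":0,"az":0},{"dx":-0.03,"dy":-0.12,"dz":0,"ax":0,"ay":0,"az":0},{"dx":-0.03,"dy":-0.14,"dz":0,"ax":0,"ay":0,"az":0},{"dx":-0.022,"dy":-0.14,"dz":0,"ax":0,"ay":0,"az":0},{"dx":-0.018,"dy":-0.14,"dz":0,"ax":0,"ay":0,"az":0},{"dx":-0.014,"dy":-0.14,"dz":0,"ax":0,"ay":0,"az":0},{"dx":-0.01,"dy":-0.14,"dz":0,"ax":0,"ay":0,"az":0},{"dx":-0.006,"dy":-0.14,"dz":0,"ax":0,"ay":0,"az":0}]'
python3 -m creep '[{"dx":0.003,"dy":0,"dz":0,"ax":0,"ay":0,"az":0},{"dx":0.005,"dy":0,"dz":0,"ax":0,"ay":0,"az":0}]'; python3 m.py
```

```text
clock: 12.88
eef_pos: [0.5117, 0.0899, 0.0379]
orientation: [2.135, 2.134, 0.179]
contact_force: [-6.9, 3.1, 2.5]
finger_gap: 0.0007
grasp_force: 3.5
clock: 13.8
eef_pos: [0.5056, -0.0495, 0.0377]
orientation: [2.134, 2.136, 0.177]
contact_force: [-7.6, -3.9, 3.5]
finger_gap: 0.0005
grasp_force: 3.5
clock: 13.97
eef_pos: [0.5106, -0.0496, 0.0376]
orientation: [2.133, 2.136, 0.177]
contact_force: [-7.9, -4.7, 3.2]
finger_gap: 0.0006
grasp_force: 3.6
fr,fl px [260. 194.] [240. 238.]
FR,FL in cradle [[-0.0311 -0.078 ]
 [-0.036   0.0895]] yaw rel deg 1.7 124
```

```bash
python3 -m creep '[{"dx":-0.012,"dy":0,"dz":0,"ax":0,"ay":0,"az":0},{"dx":-0.02,"dy":0,"dz":0,"ax":0,"ay":0,"az":0},{"dx":-0.02,"dy":0.04,"dz":0,"ax":0,"ay":0,"az":0},{"dx":-0.02,"dy":0.08,"dz":0,"ax":0,"ay":0,"az":0},{"dx":-0.02,"dy":0.12,"dz":0,"ax":0,"ay":0,"az":0},{"dx":-0.02,"dy":0.14,"dz":0,"ax":0,"ay":0,"az":0},{"dx":-0.012,"dy":0.14,"dz":0,"ax":0,"ay":0,"az":0},{"dx":-0.008,"dy":0.14,"dz":0,"ax":0,"ay":0,"az":0},{"dx":-0.004,"dy":0.14,"dz":0,"ax":0,"ay":0,"az":0},{"dx":0,"dy":0.14,"dz":0,"ax":0,"ay":0,"az":0},{"dx":0.003,"dy":0.14,"dz":0,"ax":0,"ay":0,"az":0},{"dx":0.006,"dy":0.14,"dz":0,"ax":0,"ay":0,"az":0},{"dx":0.009,"dy":0.14,"dz":0,"ax":0,"ay":0,"az":0},{"dx":0.012,"dy":0.14,"dz":0,"ax":0,"ay":0,"az":0}]'
python3 -m creep '[{"dx":-0.016,"dy":0,"dz":0,"ax":0,"ay":0,"az":0},{"dx":-0.03,"dy":0,"dz":0,"ax":0,"ay":0,"az":0},{"dx":-0.03,"dy":-0.04,"dz":0,"ax":0,"ay":0,"az":0},{"dx":-0.03,"dy":-0.08,"dz":0,"ax":0,"ay":0,"az":0},{"dx":-0.03,"dy":-0.12,"dz":0,"ax":0,"ay":0,"az":0},{"dx":-0.03,"dy":-0.14,"dz":0,"ax":0,"ay":0,"az":0},{"dx":-0.022,"dy":-0.14,"dz":0,"ax":0,"ay":0,"az":0},{"dx":-0.018,"dy":-0.14,"dz":0,"ax":0,"ay":0,"az":0},{"dx":-0.014,"dy":-0.14,"dz":0,"ax":0,"ay":0,"az":0},{"dx":-0.01,"dy":-0.14,"dz":0,"ax":0,"ay":0,"az":0},{"dx":-0.006,"dy":-0.14,"dz":0,"ax":0,"ay":0,"az":0}]'
python3 -m creep '[{"dx":0.003,"dy":0,"dz":0,"ax":0,"ay":0,"az":0},{"dx":0.005,"dy":0,"dz":0,"ax":0,"ay":0,"az":0}]'; python3 m.py
```

```text
clock: 15.18
eef_pos: [0.5226, 0.0899, 0.038]
orientation: [2.135, 2.134, 0.178]
contact_force: [-8.2, 3.6, 4.7]
finger_gap: 0.0003
grasp_force: 4.0
clock: 16.1
eef_pos: [0.5167, -0.0494, 0.0378]
orientation: [2.133, 2.136, 0.178]
contact_force: [-7.1, -3.7, 3.2]
finger_gap: 0.0008
grasp_force: 3.6
clock: 16.27
eef_pos: [0.5214, -0.0497, 0.0376]
orientation: [2.134, 2.136, 0.177]
contact_force: [-14.8, -5.4, 9.0]
finger_gap: 0.0006
grasp_force: 7.5
fr,fl px [256. 193.] [235. 239.]
FR,FL in cradle [[-0.0196 -0.0785]
 [-0.0256  0.0963]] yaw rel deg 1.9 126
```

```bash
python3 -m creep '[{"dx":-0.012,"dy":0,"dz":0,"ax":0,"ay":0,"az":0},{"dx":-0.02,"dy":0,"dz":0,"ax":0,"ay":0,"az":0},{"dx":-0.02,"dy":0.04,"dz":0,"ax":0,"ay":0,"az":0},{"dx":-0.02,"dy":0.08,"dz":0,"ax":0,"ay":0,"az":0},{"dx":-0.02,"dy":0.12,"dz":0,"ax":0,"ay":0,"az":0},{"dx":-0.02,"dy":0.14,"dz":0,"ax":0,"ay":0,"az":0},{"dx":-0.012,"dy":0.14,"dz":0,"ax":0,"ay":0,"az":0},{"dx":-0.008,"dy":0.14,"dz":0,"ax":0,"ay":0,"az":0},{"dx":-0.004,"dy":0.14,"dz":0,"ax":0,"ay":0,"az":0},{"dx":0,"dy":0.14,"dz":0,"ax":0,"ay":0,"az":0},{"dx":0.003,"dy":0.14,"dz":0,"ax":0,"ay":0,"az":0},{"dx":0.006,"dy":0.14,"dz":0,"ax":0,"ay":0,"az":0},{"dx":0.009,"dy":0.14,"dz":0,"ax":0,"ay":0,"az":0},{"dx":0.012,"dy":0.14,"dz":0,"ax":0,"ay":0,"az":0}]'
python3 -m creep '[{"dx":-0.016,"dy":0,"dz":0,"ax":0,"ay":0,"az":0},{"dx":-0.03,"dy":0,"dz":0,"ax":0,"ay":0,"az":0},{"dx":-0.03,"dy":-0.04,"dz":0,"ax":0,"ay":0,"az":0},{"dx":-0.03,"dy":-0.08,"dz":0,"ax":0,"ay":0,"az":0},{"dx":-0.03,"dy":-0.12,"dz":0,"ax":0,"ay":0,"az":0},{"dx":-0.03,"dy":-0.14,"dz":0,"ax":0,"ay":0,"az":0},{"dx":-0.022,"dy":-0.14,"dz":0,"ax":0,"ay":0,"az":0},{"dx":-0.018,"dy":-0.14,"dz":0,"ax":0,"ay":0,"az":0},{"dx":-0.014,"dy":-0.14,"dz":0,"ax":0,"ay":0,"az":0},{"dx":-0.01,"dy":-0.14,"dz":0,"ax":0,"ay":0,"az":0},{"dx":-0.006,"dy":-0.14,"dz":0,"ax":0,"ay":0,"az":0}]'
python3 -m creep '[{"dx":0.002,"dy":0,"dz":0,"ax":0,"ay":0,"az":0}]'; python3 m.py
```

```text
clock: 17.48
eef_pos: [0.5336, 0.0899, 0.038]
orientation: [2.135, 2.134, 0.178]
contact_force: [-7.5, 4.3, 5.1]
finger_gap: 0.0
grasp_force: 4.0
clock: 18.4
eef_pos: [0.5277, -0.0494, 0.0377]
orientation: [2.133, 2.136, 0.178]
contact_force: [-7.5, -3.6, 3.2]
finger_gap: 0.0004
grasp_force: 3.5
clock: 18.48
eef_pos: [0.5298, -0.0495, 0.0377]
orientation: [2.133, 2.136, 0.178]
contact_force: [-6.1, -3.2, 2.8]
finger_gap: 0.0004
grasp_force: 3.5
fr,fl px [253. 192.] [231. 237.]
FR,FL in cradle [[-0.0106 -0.0798]
 [-0.0139  0.0931]] yaw rel deg 1.1 134
```

```bash
python3 -m creep '[{"dx":-0.012,"dy":0,"dz":0,"ax":0,"ay":0,"az":0},{"dx":-0.02,"dy":0,"dz":0,"ax":0,"ay":0,"az":0},{"dx":-0.02,"dy":0.04,"dz":0,"ax":0,"ay":0,"az":0},{"dx":-0.02,"dy":0.08,"dz":0,"ax":0,"ay":0,"az":0},{"dx":-0.02,"dy":0.12,"dz":0,"ax":0,"ay":0,"az":0},{"dx":-0.02,"dy":0.14,"dz":0,"ax":0,"ay":0,"az":0},{"dx":-0.012,"dy":0.14,"dz":0,"ax":0,"ay":0,"az":0},{"dx":-0.008,"dy":0.14,"dz":0,"ax":0,"ay":0,"az":0},{"dx":-0.004,"dy":0.14,"dz":0,"ax":0,"ay":0,"az":0},{"dx":0,"dy":0.14,"dz":0,"ax":0,"ay":0,"az":0},{"dx":0.003,"dy":0.14,"dz":0,"ax":0,"ay":0,"az":0},{"dx":0.006,"dy":0.14,"dz":0,"ax":0,"ay":0,"az":0},{"dx":0.009,"dy":0.14,"dz":0,"ax":0,"ay":0,"az":0}]'
python3 -m creep '[{"dx":-0.016,"dy":0,"dz":0,"ax":0,"ay":0,"az":0},{"dx":-0.03,"dy":0,"dz":0,"ax":0,"ay":0,"az":0},{"dx":-0.03,"dy":-0.04,"dz":0,"ax":0,"ay":0,"az":0},{"dx":-0.03,"dy":-0.08,"dz":0,"ax":0,"ay":0,"az":0},{"dx":-0.03,"dy":-0.12,"dz":0,"ax":0,"ay":0,"az":0},{"dx":-0.03,"dy":-0.14,"dz":0,"ax":0,"ay":0,"az":0},{"dx":-0.022,"dy":-0.14,"dz":0,"ax":0,"ay":0,"az":0},{"dx":-0.018,"dy":-0.14,"dz":0,"ax":0,"ay":0,"az":0},{"dx":-0.014,"dy":-0.14,"dz":0,"ax":0,"ay":0,"az":0},{"dx":-0.01,"dy":-0.14,"dz":0,"ax":0,"ay":0,"az":0}]'
python3 -m creep '[{"dx":0.002,"dy":0,"dz":0,"ax":0,"ay":0,"az":0},{"dx":0.004,"dy":0,"dz":0,"ax":0,"ay":0,"az":0}]'; python3 m.py
```

```text
clock: 19.62
eef_pos: [0.5387, 0.0896, 0.038]
orientation: [2.135, 2.133, 0.178]
contact_force: [-9.9, 2.5, 5.3]
finger_gap: 0.0002
grasp_force: 4.5
clock: 20.45
eef_pos: [0.5304, -0.0487, 0.0385]
orientation: [2.131, 2.135, 0.182]
contact_force: [-7.5, -1.6, 2.7]
finger_gap: 0.0004
grasp_force: 4.1
clock: 20.62
eef_pos: [0.5327, -0.0492, 0.0378]
orientation: [2.133, 2.136, 0.178]
contact_force: [-7.7, -2.8, 4.9]
finger_gap: 0.0004
grasp_force: 4.0
fr,fl px [252. 192.] [230. 236.]
FR,FL in cradle [[-0.0081 -0.079 ]
 [-0.0104  0.0907]] yaw rel deg 0.8 125
```

```bash
python3 -m creep '[{"dx":0.002,"dy":0,"dz":0,"ax":0,"ay":0,"az":0}]'
python3 -m creep '[{"dx":-0.012,"dy":0,"dz":0,"ax":0,"ay":0,"az":0},{"dx":-0.02,"dy":0,"dz":0,"ax":0,"ay":0,"az":0},{"dx":-0.02,"dy":0.04,"dz":0,"ax":0,"ay":0,"az":0},{"dx":-0.02,"dy":0.08,"dz":0,"ax":0,"ay":0,"az":0},{"dx":-0.02,"dy":0.12,"dz":0,"ax":0,"ay":0,"az":0},{"dx":-0.02,"dy":0.14,"dz":0,"ax":0,"ay":0,"az":0},{"dx":-0.01,"dy":0.14,"dz":0,"ax":0,"ay":0,"az":0},{"dx":-0.005,"dy":0.14,"dz":0,"ax":0,"ay":0,"az":0},{"dx":0,"dy":0.14,"dz":0,"ax":0,"ay":0,"az":0},{"dx":0.003,"dy":0.14,"dz":0,"ax":0,"ay":0,"az":0},{"dx":0.006,"dy":0.14,"dz":0,"ax":0,"ay":0,"az":0}]'
python3 -m creep '[{"dx":0.002,"dy":0,"dz":0,"ax":0,"ay":0,"az":0}]'; python3 m.py
```

```text
clock: 20.75
eef_pos: [0.5342, -0.0495, 0.0377]
orientation: [2.134, 2.136, 0.177]
contact_force: [-10.7, -4.0, 6.9]
finger_gap: 0.0007
grasp_force: 6.0
clock: 21.67
eef_pos: [0.541, 0.0891, 0.038]
orientation: [2.136, 2.132, 0.178]
contact_force: [-9.6, 3.4, 4.6]
finger_gap: 0.0002
grasp_force: 4.6
clock: 21.75
eef_pos: [0.5427, 0.0895, 0.0379]
orientation: [2.136, 2.133, 0.178]
contact_force: [-9.9, 3.3, 6.9]
finger_gap: 0.0003
grasp_force: 4.6
fr,fl px [252. 192.] [229. 235.]
FR,FL in cradle [[-0.0081 -0.079 ]
 [-0.0068  0.0884]] yaw rel deg -0.4 185
```

```bash
python3 -m creep '[{"dx":0.002,"dy":0,"dz":0,"ax":0,"ay":0,"az":0}]'
python3 -m creep '[{"dx":-0.012,"dy":0,"dz":0,"ax":0,"ay":0,"az":0},{"dx":-0.03,"dy":0,"dz":0,"ax":0,"ay":0,"az":0},{"dx":-0.03,"dy":-0.04,"dz":0,"ax":0,"ay":0,"az":0},{"dx":-0.03,"dy":-0.08,"dz":0,"ax":0,"ay":0,"az":0},{"dx":-0.03,"dy":-0.12,"dz":0,"ax":0,"ay":0,"az":0},{"dx":-0.03,"dy":-0.14,"dz":0,"ax":0,"ay":0,"az":0},{"dx":-0.022,"dy":-0.14,"dz":0,"ax":0,"ay":0,"az":0},{"dx":-0.018,"dy":-0.14,"dz":0,"ax":0,"ay":0,"az":0},{"dx":-0.014,"dy":-0.14,"dz":0,"ax":0,"ay":0,"az":0},{"dx":-0.01,"dy":-0.14,"dz":0,"ax":0,"ay":0,"az":0}]'
python3 -m creep '[{"dx":0.002,"dy":0,"dz":0,"ax":0,"ay":0,"az":0}]'; python3 m.py
```

```text
clock: 21.88
eef_pos: [0.5442, 0.0896, 0.0378]
orientation: [2.136, 2.133, 0.178]
contact_force: [-8.0, 3.4, 4.9]
finger_gap: 0.0005
grasp_force: 4.2
clock: 22.72
eef_pos: [0.5358, -0.0491, 0.0382]
orientation: [2.132, 2.135, 0.18]
contact_force: [-7.6, -1.8, 4.4]
finger_gap: 0.0008
grasp_force: 3.6
clock: 22.8
eef_pos: [0.5371, -0.0493, 0.0379]
orientation: [2.133, 2.136, 0.178]
contact_force: [-8.3, -2.3, 4.9]
finger_gap: 0.0006
grasp_force: 3.8
fr,fl px [251. 191.] [228. 235.]
FR,FL in cradle [[-0.0042 -0.082 ]
 [-0.0045  0.0891]] yaw rel deg 0.1 134
```

```bash
python3 -m creep '[{"dx":0.002,"dy":0,"dz":0,"ax":0,"ay":0,"az":0}]'|grep -E 'eef|contact';python3 -m creep '[{"dx":0.002,"dy":0,"dz":0,"ax":0,"ay":0,"az":0}]'|grep -E 'eef|contact'
python3 -m creep '[{"dx":-0.012,"dy":0,"dz":0,"ax":0,"ay":0,"az":0},{"dx":-0.02,"dy":0,"dz":0,"ax":0,"ay":0,"az":0},{"dx":-0.02,"dy":0.04,"dz":0,"ax":0,"ay":0,"az":0},{"dx":-0.02,"dy":0.08,"dz":0,"ax":0,"ay":0,"az":0},{"dx":-0.02,"dy":0.12,"dz":0,"ax":0,"ay":0,"az":0},{"dx":-0.02,"dy":0.14,"dz":0,"ax":0,"ay":0,"az":0},{"dx":-0.01,"dy":0.14,"dz":0,"ax":0,"ay":0,"az":0},{"dx":-0.005,"dy":0.14,"dz":0,"ax":0,"ay":0,"az":0},{"dx":0,"dy":0.14,"dz":0,"ax":0,"ay":0,"az":0},{"dx":0.003,"dy":0.14,"dz":0,"ax":0,"ay":0,"az":0}]'|grep -E 'eef|contact'
python3 -m creep '[{"dx":0.002,"dy":0,"dz":0,"ax":0,"ay":0,"az":0}]'|grep -E 'eef|contact';python3 -m creep '[{"dx":0.002,"dy":0,"dz":0,"ax":0,"ay":0,"az":0}]'|grep -E 'eef|contact'; python3 m.py
```

```text
eef_pos: [0.5384, -0.0494, 0.0377]
contact_force: [-8.1, -3.5, 4.3]
eef_pos: [0.5392, -0.0494, 0.0373]
contact_force: [-19.8, -1.7, 13.9]
eef_pos: [0.5453, 0.0891, 0.0384]
contact_force: [-8.9, 4.4, 5.4]
eef_pos: [0.546, 0.0892, 0.038]
contact_force: [-10.1, 1.7, 6.6]
eef_pos: [0.5474, 0.0894, 0.0379]
contact_force: [-17.3, 3.9, 10.9]
fr,fl px [251. 191.] [227. 235.]
FR,FL in cradle [[-0.0042 -0.082 ]
 [-0.0021  0.0899]] yaw rel deg -0.7 183
```

```bash
python3 -m creep '[{"dx":0,"dy":0,"dz":0,"ax":0,"ay":0,"az":0},{"dx":0,"dy":0,"dz":0,"ax":0,"ay":0,"az":0}]'|grep -E 'eef|contact';python3 -m creep '[{"dx":0.0005,"dy":0,"dz":0,"ax":0,"ay":0,"az":0},{"dx":0.0005,"dy":0,"dz":0,"ax":0,"ay":0,"az":0},{"dx":0.0005,"dy":0,"dz":0,"ax":0,"ay":0,"az":0}]'|grep -E 'eef|contact'
```

```text
eef_pos: [0.5472, 0.0894, 0.0378]
contact_force: [-8.3, 2.1, 4.8]
eef_pos: [0.5473, 0.0894, 0.0378]
contact_force: [-11.4, 1.8, 6.9]
```

```bash
for i in 1; do python3 -m creep '[{"dx":0.0005,"dy":0,"dz":0,"ax":0,"ay":0,"az":0},{"dx":0.001,"dy":0,"dz":0,"ax":0,"ay":0,"az":0},{"dx":0.001,"dy":0,"dz":0,"ax":0,"ay":0,"az":0}]'|grep -E 'eef|contact'; python3 -m creep '[{"dx":0.0005,"dy":0,"dz":0,"ax":0,"ay":0,"az":0},{"dx":0.001,"dy":0,"dz":0,"ax":0,"ay":0,"az":0},{"dx":0.001,"dy":0,"dz":0,"ax":0,"ay":0,"az":0},{"dx":0.001,"dy":0,"dz":0,"ax":0,"ay":0,"az":0}]'|grep -E 'eef|contact';done; python3 m.py
```

```text
eef_pos: [0.5474, 0.0894, 0.0374]
contact_force: [-15.6, 2.2, 10.7]
eef_pos: [0.5474, 0.0893, 0.0372]
contact_force: [-19.7, 1.9, 13.6]
fr,fl px [251. 191.] [227. 235.]
FR,FL in cradle [[-0.0042 -0.082 ]
 [-0.0021  0.0899]] yaw rel deg -0.7 192
```

```bash
python3 -m creep '[{"dx":-0.016,"dy":0,"dz":0,"ax":0,"ay":0,"az":0},{"dx":-0.032,"dy":0,"dz":0,"ax":0,"ay":0,"az":0},{"dx":-0.0315,"dy":-0.04,"dz":0,"ax":0,"ay":0,"az":0},{"dx":-0.0315,"dy":-0.08,"dz":0,"ax":0,"ay":0,"az":0},{"dx":-0.0315,"dy":-0.12,"dz":0,"ax":0,"ay":0,"az":0},{"dx":-0.0315,"dy":-0.14,"dz":0,"ax":0,"ay":0,"az":0},{"dx":-0.022,"dy":-0.14,"dz":0,"ax":0,"ay":0,"az":0},{"dx":-0.018,"dy":-0.14,"dz":0,"ax":0,"ay":0,"az":0},{"dx":-0.0155,"dy":-0.14,"dz":0,"ax":0,"ay":0,"az":0},{"dx":-0.0135,"dy":-0.14,"dz":0,"ax":0,"ay":0,"az":0},{"dx":-0.0125,"dy":-0.14,"dz":0,"ax":0,"ay":0,"az":0},{"dx":-0.0115,"dy":-0.14,"dz":0,"ax":0,"ay":0,"az":0},{"dx":-0.0105,"dy":-0.14,"dz":0,"ax":0,"ay":0,"az":0},{"dx":-0.0105,"dy":-0.14,"dz":0,"ax":0,"ay":0,"az":0}]'|grep -E 'clock|eef|contact'
python3 -m creep '[{"dx":0.0005,"dy":0,"dz":0,"ax":0,"ay":0,"az":0},{"dx":0.001,"dy":0,"dz":0,"ax":0,"ay":0,"az":0},{"dx":0.001,"dy":0,"dz":0,"ax":0,"ay":0,"az":0}]'|grep -E 'eef|contact'
```

```text
clock: 26.28
eef_pos: [0.539, -0.0491, 0.0378]
contact_force: [-9.6, 0.9, 5.4]
eef_pos: [0.5391, -0.0491, 0.0375]
contact_force: [-13.5, 1.7, 9.8]
```

```bash
python3 -m creep '[{"dx":0.0005,"dy":0,"dz":0,"ax":0,"ay":0,"az":0},{"dx":0.001,"dy":0,"dz":0,"ax":0,"ay":0,"az":0},{"dx":0.001,"dy":0,"dz":0,"ax":0,"ay":0,"az":0},{"dx":0.001,"dy":0,"dz":0,"ax":0,"ay":0,"az":0},{"dx":0.001,"dy":0,"dz":0,"ax":0,"ay":0,"az":0}]'|grep -E 'eef|contact'
python3 -m creep '[{"dx":-0.016,"dy":0,"dz":0,"ax":0,"ay":0,"az":0},{"dx":-0.04,"dy":0,"dz":0,"ax":0,"ay":0,"az":0},{"dx":-0.08,"dy":0,"dz":0,"ax":0,"ay":0,"az":0},{"dx":-0.11,"dy":0.02,"dz":0.02,"ax":0,"ay":0.1,"az":0},{"dx":-0.11,"dy":0.05,"dz":0.06,"ax":0,"ay":0.17,"az":0},{"dx":-0.11,"dy":0.08,"dz":0.1,"ax":0,"ay":0.17,"az":0},{"dx":-0.11,"dy":0.11,"dz":0.12,"ax":0,"ay":0.17,"az":0},{"dx":-0.1,"dy":0.15,"dz":0.12,"ax":0,"ay":0.17,"az":0},{"dx":-0.1,"dy":0.19,"dz":0.12,"ax":0,"ay":0.17,"az":0},{"dx":-0.1,"dy":0.22,"dz":0.12,"ax":0,"ay":0.17,"az":0},{"dx":-0.1,"dy":0.22,"dz":0.12,"ax":0,"ay":0.17,"az":0}]'
python3 m.py
python3 - <<'E'
from h import *
a=eyes.snapshot('side'); st=r.state(); w=eyes.snapshot('wrist'); np.save('w4.npy',w); print(st['eef_pos'],st['orientation'])
cv2.imwrite('pics/s4.png',np.hstack([cv2.resize(a[170:320,190:350],(448,420)),cv2.resize(w[:,:],(350,262)) if 0 else w[:,200:550]])[...,::-1])
E
```

```text
eef_pos: [0.5392, -0.0491, 0.0372]
contact_force: [-17.1, 1.1, 11.6]
clock: 27.87
eef_pos: [0.4417, 0.1782, 0.1592]
orientation: [-2.21, -2.231, -0.005]
contact_force: [-0.1, -0.9, 0.5]
finger_gap: 0.0006
grasp_force: 0.0
fr,fl px [251. 191.] [227. 235.]
FR,FL in cradle [[-0.0042 -0.082 ]
 [-0.0021  0.0899]] yaw rel deg -0.7 137
[0.44241876 0.17187118 0.15843397] [-2.21666908e+00 -2.22596077e+00 -3.60845518e-06]
```

View pics/s4.png

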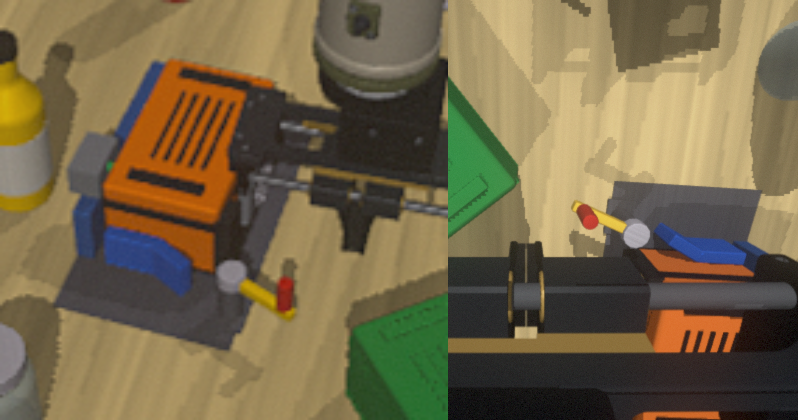

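The supply sits flush in the cradle. The side view has the back wall along its front, and the wrist view shows the gate knob at (588,217), the hub at (637,233) and the nearest green-box corner at (517,172). I check clearance before lowering beside the knob.

Run:
```python
from h import *
st=r.state(); C=cam('wrist',st); k=lambda u,v:(u-448+200,v)
print('green',plane(C,[k(517,172),k(450,237)],.088).round(3),'knob',plane(C,[k(585,212)],.088).round(3),'hub',plane(C,[k(637,232)],.06).round(3))
S=cam('side'); f=lambda x,y:(190+x*160/448,170+y*150/420)
print('side knob',plane(S,[f(287,281)],.088).round(3),'hub',plane(S,[f(231,275)],.06).round(3),'green',plane(S,[f(350,325)],.088).round(3))
```

```text
green [[0.436 0.211 0.088]
 [0.38  0.156 0.088]] knob [[0.492 0.178 0.088]] hub [[0.548 0.149 0.06 ]]
side knob [[0.495 0.171 0.088]] hub [[0.547 0.154 0.06 ]] green [[0.437 0.202 0.088]]
```

```bash
python3 -m creep '[{"dx":0.025,"dy":0.016,"dz":0,"ax":0,"ay":0,"az":0},{"dx":0.05,"dy":0.032,"dz":0,"ax":0,"ay":0,"az":0},{"dx":0.05,"dy":0.032,"dz":0,"ax":0,"ay":0,"az":0},{"dx":0.05,"dy":0.032,"dz":-0.03,"ax":0,"ay":0,"az":0},{"dx":0.05,"dy":0.032,"dz":-0.06,"ax":0,"ay":0,"az":0},{"dx":0.05,"dy":0.032,"dz":-0.085,"ax":0,"ay":0,"az":0},{"dx":0.05,"dy":0.032,"dz":-0.093,"ax":0,"ay":0,"az":0},{"dx":0.05,"dy":0.032,"dz":-0.093,"ax":0,"ay":0,"az":0}]'
python3 -m creep '[{"dx":0,"dy":-0.01,"dz":0,"ax":0,"ay":0,"az":0},{"dx":0,"dy":-0.02,"dz":0,"ax":0,"ay":0,"az":0},{"dx":0,"dy":-0.025,"dz":0,"ax":0,"ay":0,"az":0},{"dx":0,"dy":-0.03,"dz":0,"ax":0,"ay":0,"az":0}]'
```

```text
clock: 28.68
eef_pos: [0.4918, 0.2003, 0.0637]
orientation: [-2.222, -2.219, 0.006]
contact_force: [-0.6, -0.3, 0.7]
finger_gap: 0.0001
grasp_force: 0.0
clock: 29.02
eef_pos: [0.4932, 0.1713, 0.0668]
orientation: [2.222, 2.22, 0.002]
contact_force: [-3.0, 3.0, 1.3]
finger_gap: 0.0005
grasp_force: 2.0
```

```bash
python3 -m creep '[{"dx":0,"dy":-0.006,"dz":0,"ax":0,"ay":0,"az":0},{"dx":0.001,"dy":-0.012,"dz":0,"ax":0,"ay":0,"az":0},{"dx":0.003,"dy":-0.018,"dz":0,"ax":0,"ay":0,"az":0},{"dx":0.005,"dy":-0.024,"dz":0,"ax":0,"ay":0,"az":0},{"dx":0.008,"dy":-0.03,"dz":0,"ax":0,"ay":0,"az":0},{"dx":0.011,"dy":-0.036,"dz":0,"ax":0,"ay":0,"az":0},{"dx":0.014,"dy":-0.042,"dz":0,"ax":0,"ay":0,"az":0}]'
python3 -m creep '[{"dx":-0.005,"dy":0.01,"dz":0,"ax":0,"ay":0,"az":0},{"dx":-0.03,"dy":0.012,"dz":0,"ax":0,"ay":0,"az":0},{"dx":-0.05,"dy":0.006,"dz":0,"ax":0,"ay":0,"az":0},{"dx":-0.05,"dy":-0.015,"dz":0,"ax":0,"ay":0,"az":0},{"dx":-0.05,"dy":-0.028,"dz":0,"ax":0,"ay":0,"az":0},{"dx":-0.05,"dy":-0.028,"dz":0,"ax":0,"ay":0,"az":0}]'
python3 - <<'E'
from h import *
st=r.state(); S=cam('side'); a=eyes.snapshot('side'); H=hsv(a)
m=(cv2.inRange(H,(0,170,60),(4,255,255))|cv2.inRange(H,(175,170,60),(180,255,255)));m[:200]=0;m[310:]=0;m[:,:240]=0;m[:,330:]=0
n,l,s,c=cv2.connectedComponentsWithStats(m); 
for i in range(1,n):
  if s[i,4]>5: print(s[i],c[i],plane(S,[(c[i][0],s[i,1]+2)],.088).round(3))
cv2.imwrite('pics/s5.png',cv2.resize(a[170:320,190:350],(640,600),interpolation=cv2.INTER_CUBIC)[...,::-1])
E
```

```text
clock: 29.6
eef_pos: [0.5077, 0.1294, 0.0657]
orientation: [2.221, 2.221, 0.001]
contact_force: [0.9, 2.9, 0.4]
finger_gap: 0.0003
grasp_force: 1.1
clock: 30.1
eef_pos: [0.4569, 0.0997, 0.0656]
orientation: [2.223, 2.218, -0.001]
contact_force: [0.3, -0.2, 0.1]
finger_gap: 0.0006
grasp_force: 0.0
[291 250   5  12  47] [293.42553191 255.5106383 ] [[0.505 0.115 0.088]]
```

```bash
python3 -m creep '[{"dx":0.015,"dy":0,"dz":0,"ax":0,"ay":0,"az":0},{"dx":0.022,"dy":0,"dz":0,"ax":0,"ay":0,"az":0},{"dx":0.028,"dy":0,"dz":0,"ax":0,"ay":0,"az":0},{"dx":0.034,"dy":-0.002,"dz":0,"ax":0,"ay":0,"az":0},{"dx":0.04,"dy":-0.004,"dz":0,"ax":0,"ay":0,"az":0},{"dx":0.046,"dy":-0.006,"dz":0,"ax":0,"ay":0,"az":0},{"dx":0.052,"dy":-0.006,"dz":0,"ax":0,"ay":0,"az":0},{"dx":0.058,"dy":-0.006,"dz":0,"ax":0,"ay":0,"az":0}]'
python3 -m creep '[{"dx":0.003,"dy":0,"dz":0,"ax":0,"ay":0,"az":0}]';python3 -m creep '[{"dx":0.003,"dy":0,"dz":0,"ax":0,"ay":0,"az":0}]'
```

```text
clock: 30.82
eef_pos: [0.5147, 0.0958, 0.0651]
orientation: [-2.221, -2.221, 0.002]
contact_force: [-1.8, -1.0, 0.3]
finger_gap: 0.0006
grasp_force: 1.1
clock: 30.9
eef_pos: [0.5185, 0.0962, 0.0654]
orientation: [-2.221, -2.221, 0.0]
contact_force: [-1.8, -2.0, 0.1]
finger_gap: 0.0004
grasp_force: 0.8
clock: 30.98
eef_pos: [0.5213, 0.0964, 0.0655]
orientation: [-2.221, -2.222, -0.0]
contact_force: [-1.7, -1.4, 0.6]
finger_gap: 0.0005
grasp_force: 0.7
```

```bash
for x in a; do python3 -m creep '[{"dx":0.002,"dy":0,"dz":0,"ax":0,"ay":0,"az":0}]'|grep -E 'eef|contact'; python3 -m creep '[{"dx":0.002,"dy":0,"dz":0,"ax":0,"ay":0,"az":0}]'|grep -E 'eef|contact';done
python3 - <<'E'
from h import *
S=cam('side'); a=eyes.snapshot('side'); H=hsv(a)
m=(cv2.inRange(H,(0,170,60),(4,255,255))|cv2.inRange(H,(175,170,60),(180,255,255)));m[:200]=0;m[310:]=0;m[:,:240]=0;m[:,330:]=0
n,l,s,c=cv2.connectedComponentsWithStats(m)
for i in range(1,n):
  if s[i,4]>5: print(s[i],c[i],plane(S,[(c[i][0],s[i,1]+2)],.088).round(3))
E
```

```text
eef_pos: [0.5234, 0.0964, 0.0656]
contact_force: [-2.0, -1.5, 0.2]
eef_pos: [0.5252, 0.0963, 0.0656]
contact_force: [-1.0, -1.1, 1.2]
[278 241   4  12  38] [279.36842105 247.05263158] [[0.544 0.096 0.088]]
```

```bash
python3 -m creep '[{"dx":0.0015,"dy":0,"dz":0,"ax":0,"ay":0,"az":0}]'|grep -E 'eef|contact'; python3 -m creep '[{"dx":0.0015,"dy":0,"dz":0,"ax":0,"ay":0,"az":0}]'|grep -E 'eef|contact';python3 -m creep '[{"dx":0,"dy":0,"dz":0,"ax":0,"ay":0,"az":0},{"dx":0,"dy":0,"dz":0,"ax":0,"ay":0,"az":0}]'|grep -E 'eef|contact'
```

```text
eef_pos: [0.5265, 0.0962, 0.0656]
contact_force: [-0.6, -0.4, 0.5]
eef_pos: [0.5279, 0.0961, 0.0656]
contact_force: [-6.3, -1.3, 1.3]
eef_pos: [0.5277, 0.096, 0.0655]
contact_force: [-3.1, -0.9, 1.1]
```

```bash
python3 -m creep '[{"dx":0.0005,"dy":0,"dz":0,"ax":0,"ay":0,"az":0},{"dx":0.001,"dy":0,"dz":0,"ax":0,"ay":0,"az":0},{"dx":0.001,"dy":0,"dz":0,"ax":0,"ay":0,"az":0}]'|grep -E 'eef|contact'
python3 -m creep '[{"dx":-0.02,"dy":0,"dz":0,"ax":0,"ay":0,"az":0},{"dx":-0.06,"dy":0,"dz":0,"ax":0,"ay":0,"az":0},{"dx":-0.08,"dy":0,"dz":0.04,"ax":0,"ay":0,"az":0},{"dx":-0.09,"dy":0,"dz":0.08,"ax":0,"ay":0,"az":0},{"dx":-0.1,"dy":0,"dz":0.12,"ax":0,"ay":0,"az":0},{"dx":-0.1,"dy":0,"dz":0.14,"ax":0,"ay":0,"az":0},{"dx":-0.1,"dy":0,"dz":0.14,"ax":0,"ay":0,"az":0}]'
python3 m.py
python3 - <<'E'
from h import *
S=cam('side'); a=eyes.snapshot('side'); b=eyes.snapshot('scene')
cv2.imwrite('pics/s6.png',np.hstack([cv2.resize(a[180:300,210:330],(420,420),interpolation=cv2.INTER_CUBIC),b[:,100:470]])[...,::-1])
E
```

```text
eef_pos: [0.5279, 0.096, 0.0654]
contact_force: [-8.0, -1.3, 4.5]
clock: 32.37
eef_pos: [0.4316, 0.097, 0.2115]
orientation: [2.217, 2.218, 0.014]
contact_force: [0.9, 0.3, -0.4]
finger_gap: 0.0005
grasp_force: 0.0
fr,fl px [251. 191.] [227. 235.]
FR,FL in cradle [[-0.0042 -0.082 ]
 [-0.0021  0.0899]] yaw rel deg -0.7 119
```

View pics/s6.png

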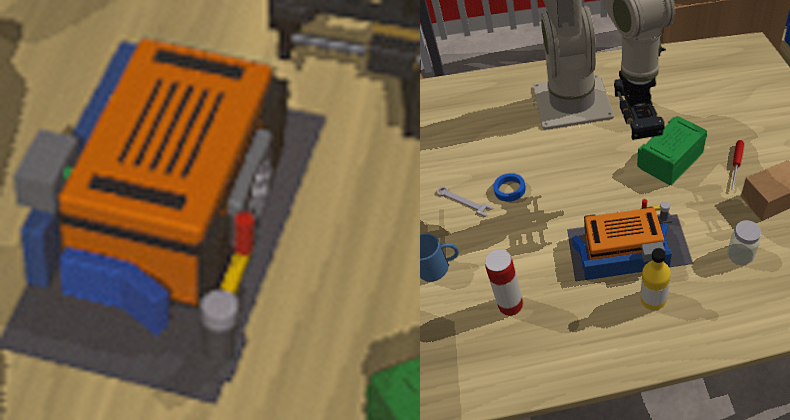

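The picture shows the supply against the back wall and the gate bar shut behind it, with the knob at (243,230) in line with the bumper. The bystanders are undisturbed and the arm is clear, so I hand in.

```bash
python3 -c "
from cell import r
print(r.hand_in())"
```

```text
the job is handed in; nothing more can be done
None
```

I pushed the supply home against the stop, swung the gate shut to its end stop, let go and handed in at about 32 s; the hand-in returned no verdict, but the last picture showed the supply home and nothing else disturbed, and no push I read reached 30 N (highest about 24 N).

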